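# Hang a tape roll on the slanted spindle of the bench tape holder

## Task

Put the small black roll of tape on the tape holder: slide it over the slanted spindle, along the spindle's own axis, and press it down gently until the sprung catch has snapped out over its rim and keeps it there, then let go. Never force the holder (keep every push on it under 15 N; the spindle may sit a few millimetres off in its slotted bracket, so feel your way on), and leave the other things where they are.

Things in the scene. Friction and masses are not known exactly. Their poses are not given: they have to be found in the camera images.
- tape: small black tape roll on a cardboard core, to be hung: outer diameter 60 mm, bore 36 mm, 34 mm wide, 70 to 140 g. Lies flat on the table. Origin at the centre of its lower end face, z along its axis (up at the start). The same either way up
- tape_center (a point): middle of that roll, on its axis, 17 mm above its lower end face
- stand: tape holder, fixed to the table: grey base plate 170 x 120 x 12 mm, with a bent steel tube of 26 mm diameter that rises from the plate 55 mm along the stand's +x and carries the bracket. Origin on the table straight below the bracket's origin; x level, away from the spindle's lean, roughly to the robot's left; z up
- bracket: grey slotted bracket (66 x 58 x 6 mm, 17 to 23 mm below its origin), rigid with the stand. z = direction of the spindle: 55 degrees above level (35 from vertical), leaning to the robot's right; y level; x towards the spindle's upper side. Origin 130 mm above the table: nominal spindle axis, outer face of the pressure plate at the spindle's foot
- nominal_tip (a point): where the spindle's nose would be if centred, 66 mm from the bracket's origin along its z. Spindle: smooth slippery grey rod, 33 mm diameter up to 51 mm, then tapering to a 14 mm wide nose. Bolted in slots, it really stands up to 6 mm off along the bracket's y and up to 6 mm off along its x, differently each run, always parallel to the nominal axis; bolts tight
- plate (a joint): steel pressure plate, 50 mm across, round the spindle's foot: 0 = fully out; positive = pushed in along the bracket's -z (m, at most 0.006), against a damped spring of 1.5 N plus 0.5 N per mm
- catch (a joint): sprung steel catch, 8 mm wide, on the spindle's upper (bracket +x) side: 0 = out, 6 mm proud of the rod; positive = pressed in (m, at most 0.007). Ramp from 46 to 38 mm along z: a roll slid on presses it in (2 to 8 N along the axis). Square lower face 32 mm along z from the bracket's origin: springs out over the roll's outer rim once the roll has pushed the plate in about 2 to 3 mm
- duct: bystander: large grey tape roll, 116 mm across, 48 mm high, flat on the table
- radio: bystander: black radio set, 150 x 160 x 45 mm
- lantern: bystander: yellow case, 75 x 130 x 40 mm
- cup: bystander: white plastic cup, 100 mm high, 76 mm across the rim
Not all that is in view belongs to the job. Several things have the shape of the tape; the one meant has the colours described above.

How it is judged:
By the outcome, as a careful person would: the job done as asked, in the order asked, and still so for the second after the job is handed in, with the robot touching nothing.
It also fails if it takes over 70 s, if anything falls off the work surface, if the arm or the gripper's body presses on something with over 40 N, if the wrist force passes 120 N, or if a joint passes its speed limit or range.

## Robot

A 6-joint arm with a two-finger parallel gripper is mounted at the origin on the work surface. World frame = base frame: x ahead of the robot, y to its left, z up, the work surface at z = 0. Lengths are in m, angles in rad, forces in N, time in s.
With the tool pointing down it reaches from about 0.35 to 0.975 m from the base axis. Payload 4.9 kg.
Tool frame: the origin (TCP) lies between the finger pads; the fingertips stand 14 mm ahead of it and the grasp point (between the pads) lies 5 mm behind it; z points along the fingers, y is the line along which they close (so a half turn about z gives the same grasp; the last joint's range is limited). The gripper opens to 85 mm and grips with 20 to 120 N. Pads are 22 mm wide; open, the fingers measure 114 mm over their backs; the gripper's body (76 mm by 85 mm) begins 54 mm behind the grasp point. The pads swing forward as they close: fully open they stand 13 mm farther back than shut.
Start: joints at [-1.223, 0.053, 1.613, -0, 1.476, -0.119], TCP at [0.281, -0.558, 0.245] pointing down, gripper open.
Joint ranges: [-3.01, 3.01], [-1.01, 2.22], [0.06, 2.58], [-1.02, 4.17], [0.09, 2.62], [-3.14, 3.14]. Speed limits (rad/s): [2.57, 2.57, 3.14, 3.14, 3.14, 3.14].

## Interface

Orientations are given as a unit quaternion [x, y, z, w].
In Python, from bench import get_state, get_image, get_calibration, hand_in, spot_in, tip_of gives the robot as it stands.
- The arm moves only by the tool play_rows, never from a script. Its argument "targets" is one flat list of numbers, 7 for each row, row after row: the opening, from 0 (shut) to 1 (fully open), then the shift along the tool's x, y, z as a fraction of full scale, then the turn, a rotation vector about the tool's x, y, z as a fraction of full scale. A call has exactly 8 rows; each row is the pose to reach, as a shift and turn from the pose commanded when the call began, along the tool's axes at that moment; what a row does not reach only later rows make up. Full scale, the value 1, is 0.6 m for a shift and 120 degrees for a turn. A row lasts 1/12 s, in which the tool goes at most 41.7 mm and 7.16 degrees, less where a joint would pass 70% of its speed; a pose out of reach is approached as far as the arm can. A call with a number of a shift or a turn outside -1 to 1 is refused whole. A call with a gripper value outside its range is refused whole. The fingers move at their own pace and stop on an object; "grip_force" is the grip in N (left out, the last holds). Time passes only in rows, so rows that repeat a pose let the fingers close, or fill a call up. It gives the time, the measured TCP pose, the force, the opening and the grip force at its end, in the units of the state.
- get_state(): the state, without advancing time (a new reading comes with each control period).
- get_image(name): name is "scene" or "top"; returns the picture (384x512x3 uint8, blue, green, red); there is no depth.
- get_calibration(name): a dict with "camera_matrix" (3x3 intrinsics, pixels), "rvec" (rotation vector, rad) and "tvec" (3), from world to camera coordinates, as OpenCV has them. Camera axes: x right, y down, z forward; pixel columns grow to the right and rows downward; lengths in m; the calibration is good to about 2 mm. A picture is of the moment at which its call begins. get_calibration takes no time and is no camera call.
- hand_in(): hands the job in; it is judged then, once.
Trained networks look in the newest picture that a camera, given by its name, has taken for a name from the list of things; names that differ only in an ending like _2 or _b are one class to them, and where a whole thing is asked for, a point or a joint stands for the part that bears it (a point fixed in the world has none). Each returns a list of dicts, best first, with "p" (0 to 1); they miss things now and then, are a little off and sometimes report something else, mostly with a low value. They report only what shows in the picture. A call takes as long as a camera call. They do not tell look-alikes from the thing itself.
- spot_in(camera, label): "position" ([column, row] in pixels, amid what is visible of it).
- tip_of(camera, label): "position" ([column, row] in pixels: a listed point, or the origin of a listed thing).
The state is a dict: "time": time; "joints": joint angles; "qvel": joint speeds; "joint_efforts": joint torques, N m; "tcp_pos": TCP position; "orientation": TCP orientation; "ft_force": force on the tool from outside, world axes, zero at the start; "moment": the same for the moment, N m; "width": finger opening in m; "grasp_force": force on a finger pad.
Only numpy, scipy, OpenCV 4.12 (cv2) and the standard library are available. Lean on these libraries where they do the work, as an engineer would, in place of code of your own. Each camera call takes 0.05 s, during which the arm holds its last target. There are 200 camera calls.

## Working session

There is one attempt and no reset: what is moved stays moved. The work goes in short steps, Python scripts to look and compute and a tool call to move; the robot and the scene stay as the last step left them, time stands still between calls to the robot, and variables do not carry over. Pictures are saved under pics/ and viewed, at most 10 in all, crops included, and the job is handed in when it is done.

Besides the shell and the picture viewer there is one more tool, called after "Emit:" by a JSON object that holds its "fn" and its "kwargs". play_rows: Moves the arm, as the interface text tells. Shift numbers are shares of 0.6 m and turn numbers shares of 120 degrees, none past 1 either way. Its arguments: {"type":"object","properties":{"targets":{"type":"array","items":{"type":"number","minimum":-1,"maximum":1}},"grip_force":{"type":"number"}},"required":["targets"]}

```bash
mkdir -p pics; ls
cat > h.py <<'E'
import numpy as np,cv2
from scipy.spatial.transform import Rotation as R
from bench import *
def cal(n):
    c=get_calibration(n); return np.array(c["camera_matrix"]),np.array(c["rvec"],float).ravel(),np.array(c["tvec"],float).ravel()
def proj(n,p):
    K,r,t=cal(n); return cv2.projectPoints(np.atleast_2d(np.array(p,float)),r,t,K,None)[0].reshape(-1,2)
def ray(n,uv):
    K,r,t=cal(n); Rm=cv2.Rodrigues(r)[0]; d=Rm.T@np.linalg.inv(K)@np.array([uv[0],uv[1],1.]); return -Rm.T@t,d/np.linalg.norm(d)
def atz(n,uv,z):
    o,d=ray(n,uv); return o+d*(z-o[2])/d[2]
def tri(uv1,uv2,a="scene",b="top"):
    o1,d1=ray(a,uv1);o2,d2=ray(b,uv2)
    s=np.linalg.lstsq(np.c_[d1,-d2],o2-o1,rcond=None)[0]
    p,q=o1+s[0]*d1,o2+s[1]*d2; return (p+q)/2,np.linalg.norm(p-q)
E
python3 - <<'E'
from h import *
np.set_printoptions(precision=4,suppress=True)
for n in("scene","top"):
    im=get_image(n);cv2.imwrite(f"pics/{n}0.png",im);print(n,ray(n,(256,192)))
    for l in("tape_center","nominal_tip","bracket","stand"): print(l,[(np.round(d["position"],1),round(d["p"],2)) for d in tip_of(n,l)])
    print('tape',[(np.round(d["position"],1),round(d["p"],2)) for d in spot_in(n,"tape")])
print(get_state())
E
```

```text
pics
scene (array([ 0.8602, -0.4707,  1.069 ]), array([-0.2936,  0.4443, -0.8464]))
tape_center [(array([138.1, 244.5]), 0.89), (array([160.7, 260.8]), 0.65), (array([185.3, 235.8]), 0.54), (array([296.3, 153.5]), 0.32)]
nominal_tip [(array([267.7, 223.3]), 0.81)]
bracket [(array([258. , 224.4]), 0.59)]
stand [(array([259.2, 245.7]), 0.84)]
tape [(array([164.3, 264.1]), 0.85), (array([138.5, 240.5]), 0.64), (array([187.6, 236.7]), 0.62)]
top (array([ 0.3062, -0.0214,  1.1217]), array([ 0.2339,  0.0363, -0.9716]))
tape_center [(array([366.8, 314.3]), 0.8), (array([367.7, 268.4]), 0.77), (array([325.8, 268.5]), 0.54)]
nominal_tip [(array([299.3, 149.6]), 0.9)]
bracket [(array([297.4, 171.7]), 0.56)]
stand [(array([288.2, 184.3]), 0.88)]
tape [(array([372., 314.]), 0.87), (array([373. , 264.5]), 0.63), (array([328.1, 261.6]), 0.54)]
{'time': 0.6, 'joints': array([-1.223 ,  0.0527,  1.6129, -0.    ,  1.476 , -0.119 ]), 'qvel': array([0.0019, 0.0012, 0.0003, 0.0008, 0.0011, 0.0008]), 'joint_efforts': array([ -0.0003, -39.3408, -37.0231,  -0.0001,   0.0007,   0.    ]), 'tcp_pos': array([ 0.2813, -0.5581,  0.2453]), 'orientation': array([ 0.9729,  0.2313, -0.    ,  0.    ]), 'ft_force': array([-0.0231,  0.5   ,  0.0175]), 'moment': array([-0.0527,  0.0493, -0.0203]), 'grasp_force': 0.0, 'width': 0.08536244791099222}
```

View pics/scene0.png

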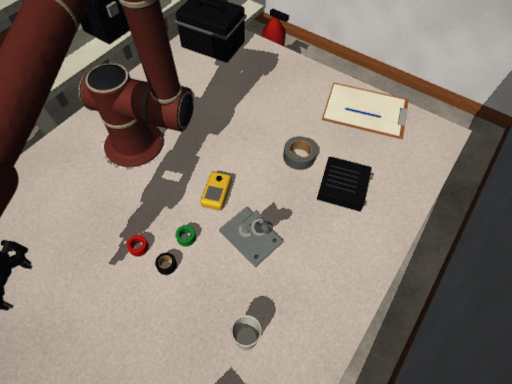

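View pics/top0.png

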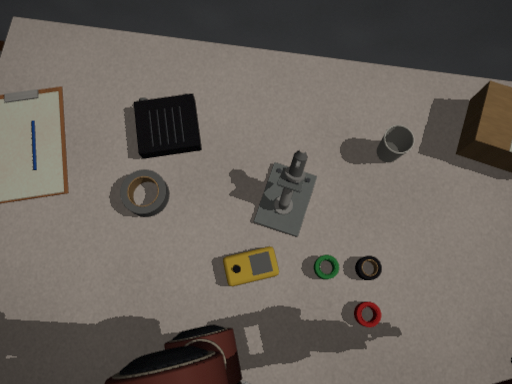

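Run:
```python
from h import *
np.set_printoptions(precision=4,suppress=True)
for a in((138.1,244.5),(160.7,260.8),(185.3,235.8)): print("s",atz("scene",a,.017))
for a in((366.8,314.3),(367.7,268.4),(325.8,268.5)): print("t",atz("top",a,.017))
print("tip",tri((267.7,223.3),(299.3,149.6)),"br",tri((258,224.4),(297.4,171.7)),"st",atz("scene",(259.2,245.7),0),atz("top",(288.2,184.3),0))
a=cv2.resize(cv2.imread("pics/scene0.png")[205:295,105:225],None,fx=4,fy=4,interpolation=2)
b=cv2.resize(cv2.imread("pics/top0.png")[235:345,300:410],None,fx=3.27,fy=3.27,interpolation=2)[:360]
cv2.imwrite("pics/crop.png",cv2.hconcat([cv2.resize(a,(440,360)),cv2.resize(b,(360,360))]))
```

```text
s [ 0.31   -0.2856  0.017 ]
s [ 0.4027 -0.2847  0.017 ]
s [ 0.4086 -0.179   0.017 ]
t [ 0.3077 -0.2904  0.017 ]
t [ 0.4179 -0.2834  0.017 ]
t [ 0.4029 -0.1801  0.017 ]
tip (array([ 0.6389, -0.0704,  0.1914]), np.float64(0.00485604733615101)) br (array([ 0.6044, -0.0715,  0.1449]), np.float64(0.0039705971469002595)) st [ 0.6113 -0.0661  0.    ] [ 0.6091 -0.0608  0.    ]
```

View pics/crop.png

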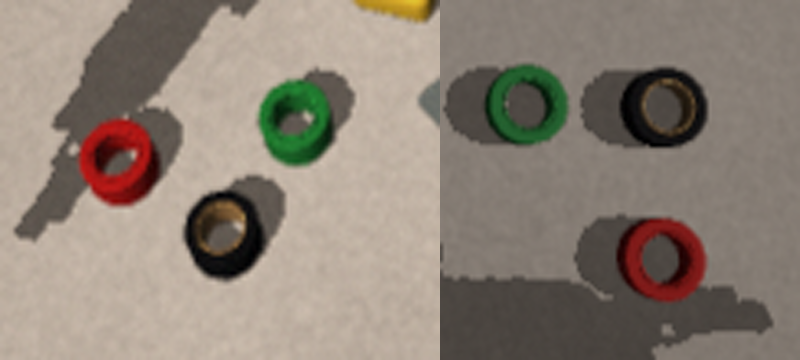

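The black roll with the cardboard core is at scene (166,262) / top (369,268). The look-alikes are red (138,245 / 368,314) and green (186,236 / 326,267). Only the black one fits the description, and the crop confirms it. Next I need the stand's heading.

Run:
```python
from h import *
np.set_printoptions(precision=4,suppress=True)
print("tape", tri((165.5,261),(368.8,267.7)),atz("scene",(165.5,261),.034),atz("top",(368.8,267.7),.034))
for c in((275,163),(315,177),(298,235),(255,222)): print("t",atz("top",c,.012)[:2])
for c in((250,208),(283,240),(257,264),(220,236)): print("s",atz("scene",c,.012)[:2])
a=cv2.imread("pics/scene0.png")[198:273,210:295]
b=cv2.imread("pics/top0.png")[140:240,245:325]
cv2.imwrite("pics/crop2.png",cv2.hconcat([cv2.resize(a,(453,400),interpolation=2),cv2.resize(b,(320,400),interpolation=2)]))
```

```text
tape (array([ 0.4197, -0.2809,  0.0315]), np.float64(0.0038274932123597604)) [ 0.422 -0.28   0.034] [ 0.4183 -0.2819  0.034 ]
t [ 0.6587 -0.0184]
t [ 0.6356 -0.1276]
t [ 0.4771 -0.1018]
t [0.4947 0.0113]
s [0.5131 0.022 ]
s [ 0.6636 -0.0117]
s [ 0.6427 -0.1235]
s [ 0.4953 -0.115 ]
```

View pics/crop2.png

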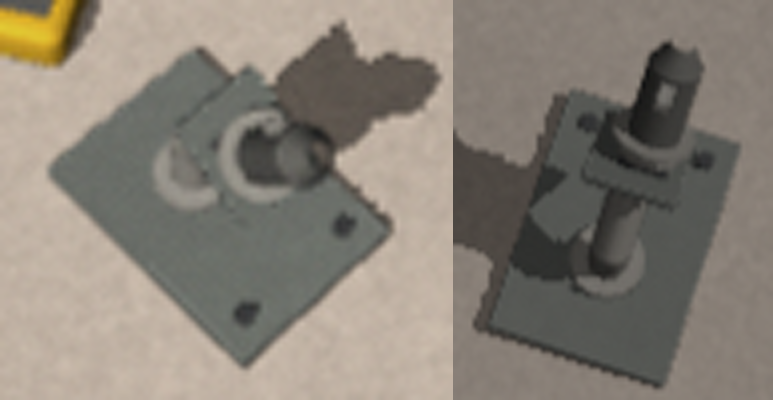

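The crop shows the spindle leaning away from the robot (world +x, about 10° toward −y). The base's tube foot is nearer the robot and the catch faces up and back. The nose is at scene (268.5,226.5) / top (301,152). Next I work out the grasp move.

```bash
cat >> h.py <<'E'
np.set_printoptions(precision=4,suppress=True)
def go(p,Rm=None,p0=None,R0=None):
    s=get_state(); p0=s["tcp_pos"] if p0 is None else p0; R0=R.from_quat(s["orientation"]) if R0 is None else R0
    Rm=R0 if Rm is None else Rm
    print("shift",R0.inv().apply(np.array(p)-p0)/.6,"turn",np.degrees((R0.inv()*Rm).as_rotvec())/120,"tcp",p0)
E
python3 - <<'E'
from h import *
print("nose",tri((268.5,226.5),(301,152)),"foot",atz("top",(283.7,205),.012),atz("scene",(245,230),.012))
for l in(0,.5): pass
O=np.array([.607,-.0635,.13]);z=np.array([.5736*.985,-.5736*.174,.819])
print(proj("scene",[O,O+.066*z]),proj("top",[O,O+.066*z]))
go([.419,-.281,.12]);go([.419,-.281,.021])
E
```

```text
nose (array([ 0.6408, -0.0733,  0.1776]), np.float64(0.0011233154248563848)) foot [ 0.5493 -0.0558  0.012 ] [ 0.5468 -0.0525  0.012 ]
[[259.5975 225.4329]
 [270.1743 225.2652]] [[293.0376 171.3104]
 [299.8755 149.2226]]
shift [ 0.4129 -0.3091  0.2089] turn [0. 0. 0.] tcp [ 0.2813 -0.5581  0.2453]
shift [ 0.4129 -0.3091  0.3739] turn [0. 0. 0.] tcp [ 0.2813 -0.5581  0.2453]
```

Emit:
{"fn": "play_rows", "kwargs": {"targets": [1,0.413,-0.309,0.15,0,0,0,1,0.413,-0.309,0.15,0,0,0,1,0.413,-0.309,0.15,0,0,0,1,0.413,-0.309,0.15,0,0,0,1,0.413,-0.309,0.15,0,0,0,1,0.413,-0.309,0.15,0,0,0,1,0.413,-0.309,0.15,0,0,0,1,0.413,-0.309,0.209,0,0,0], "grip_force": 40}}

```text
time: 1.27
tcp_pos: [0.4201, -0.2859, 0.1336]
orientation: [0.973, 0.232, 0.003, 0.004]
ft_force: [0.6, -1.5, 0.9]
width: 0.0855
grasp_force: 0.0
```

Emit:
{"fn": "play_rows", "kwargs": {"targets": [1,0,0,0.0,0,0,0,1,0,0,0.0,0,0,0,1,0,0,0.0,0,0,0,1,0,0,0.0,0,0,0,1,0,0,0.0,0,0,0,1,0,0,0.0,0,0,0,1,0,0,0,0,0,0,1,0,0,0,0,0,0]}}

```text
time: 1.93
tcp_pos: [0.4163, -0.2873, 0.1297]
orientation: [0.973, 0.231, 0.0, 0.0]
ft_force: [-0.9, -0.5, -0.2]
width: 0.0851
grasp_force: 0.0
```

Run:
```python
from h import *
go([.419,-.281,.021])
for n in("scene","top"):
    im=get_image(n); cv2.imwrite(f"pics/{n}1.png",im)
a=cv2.imread("pics/scene1.png")[180:300,90:230];b=cv2.imread("pics/top1.png")[200:350,290:450]
cv2.imwrite("pics/c3.png",cv2.hconcat([cv2.resize(a,(420,360),interpolation=2),cv2.resize(b,(380,360),interpolation=2)]))
```

```text
shift [ 0.0086 -0.0075  0.1812] turn [0. 0. 0.] tcp [ 0.4163 -0.2873  0.1297]
```

View pics/c3.png

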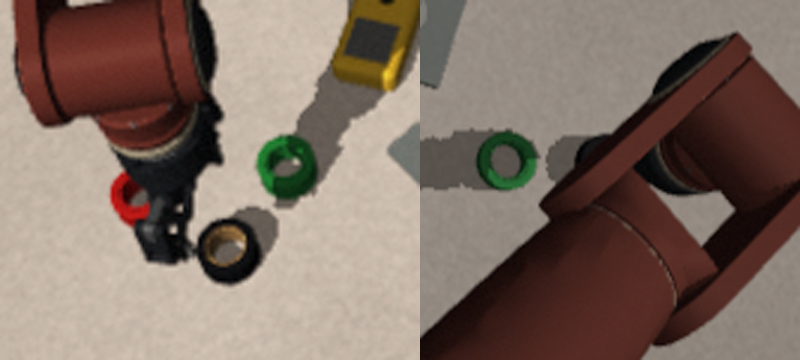

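The view fits: the gripper is above and behind the roll, and the roll hasn't moved. Descend and grip.

Emit:
{"fn": "play_rows", "kwargs": {"targets": [1,0.0086,-0.0075,0.05,0,0,0,1,0.0086,-0.0075,0.09,0,0,0,1,0.0086,-0.0075,0.13,0,0,0,1,0.0086,-0.0075,0.16,0,0,0,1,0.0086,-0.0075,0.181,0,0,0,1,0.0086,-0.0075,0.181,0,0,0,1,0.0086,-0.0075,0.181,0,0,0,0.8,0.0086,-0.0075,0.181,0,0,0]}}

```text
time: 2.7
tcp_pos: [0.4195, -0.2809, 0.0217]
orientation: [0.973, 0.231, 0.0, 0.001]
ft_force: [0.3, 0.4, 0.6]
width: 0.0756
grasp_force: 0.0
```

Emit:
{"fn": "play_rows", "kwargs": {"targets": [0.6,0,0,0,0,0,0,0.4,0,0,0,0,0,0,0.4,0,0,0,0,0,0,0.4,0,0,0,0,0,0,0.4,0,0,0,0,0,0,0.4,0,0,0,0,0,0,0.4,0,0,0,0,0,0,0.4,0,0,0,0,0,0]}}

```text
time: 3.37
tcp_pos: [0.4202, -0.2814, 0.0227]
orientation: [0.973, 0.231, 0.001, 0.001]
ft_force: [0.4, -0.7, 6.1]
width: 0.059
grasp_force: 43.5
```

Run:
```python
from h import *
s=get_state();print(s["width"],s["grasp_force"],s["ft_force"],s["tcp_pos"],s["joints"])
```

```text
0.058951351572603734 43.5016175173223 [ 0.4455 -0.7289  6.1124] [ 0.4202 -0.2814  0.0227] [-0.7374  0.0228  2.0474  0.      1.0679  0.3666]
```

```bash
cat >> h.py <<'E'
N=np.array([.6408,-.0733,.1776]);h=np.radians(-10)
zb=np.array([np.cos(np.radians(55))*np.cos(h),np.cos(np.radians(55))*np.sin(h),np.sin(np.radians(55))])
yb=np.array([-np.sin(h),np.cos(h),0]);xb=np.cross(yb,zb)
RT=R.from_matrix(np.c_[np.cross(-yb,-zb),-yb,-zb])
def tcp_at(d): return N+(d+.0225-.066)*zb   # d = tape lower face along zb from bracket origin
E
python3 - <<'E'
from h import *
print(xb,zb,RT.as_matrix())
go([.4202,-.2814,.27]); s=get_state(); go(tcp_at(.15),RT)
E
```

```text
[ 0.8067 -0.1422 -0.5736] [ 0.5649 -0.0996  0.8192] [[ 0.8067 -0.1736 -0.5649]
 [-0.1422 -0.9848  0.0996]
 [-0.5736  0.     -0.8192]]
shift [ 0.0005  0.0013 -0.4121] turn [0. 0. 0.] tcp [ 0.4202 -0.2814  0.0227]
shift [ 0.5665 -0.082  -0.4031] turn [ 0.0948 -0.2826  0.2962] tcp [ 0.4202 -0.2814  0.0227]
```

Emit:
{"fn": "play_rows", "kwargs": {"targets": [0.4,0,0,-0.05,0,0,0,0.4,0,0,-0.1,0,0,0,0.4,0,0,-0.16,0,0,0,0.4,0,0,-0.22,0,0,0,0.4,0,0,-0.28,0,0,0,0.4,0,0,-0.34,0,0,0,0.4,0,0,-0.4,0,0,0,0.4,0,0,-0.4,0,0,0]}}

```text
time: 4.03
tcp_pos: [0.4216, -0.2826, 0.2705]
orientation: [0.973, 0.231, 0.004, 0.006]
ft_force: [0.8, -0.6, 0.6]
width: 0.0588
grasp_force: 43.7
```

Run:
```python
from h import *
s=get_state();print(s["width"],s["grasp_force"],s["ft_force"]); go(tcp_at(.15),RT)
```

```text
0.058766339277078375 43.71639981865883 [ 0.8147 -0.5944  0.6495]
shift [ 0.5648 -0.0863  0.0114] turn [ 0.0992 -0.2863  0.2949] tcp [ 0.4216 -0.2826  0.2705]
```

Emit:
{"fn": "play_rows", "kwargs": {"targets": [0.4,0.07,-0.011,0,0.012,-0.035,0.036,0.4,0.14,-0.022,0,0.025,-0.071,0.073,0.4,0.21,-0.033,0,0.037,-0.107,0.11,0.4,0.28,-0.044,0,0.05,-0.143,0.147,0.4,0.35,-0.055,0,0.062,-0.179,0.184,0.4,0.42,-0.065,0,0.075,-0.215,0.221,0.4,0.49,-0.076,0.005,0.087,-0.25,0.258,0.4,0.555,-0.085,0.01,0.098,-0.28,0.29]}}

```text
time: 4.7
tcp_pos: [0.6919, -0.0852, 0.2545]
orientation: [0.95, -0.078, -0.301, -0.031]
ft_force: [0.9, -0.6, 0.2]
width: 0.0587
grasp_force: 43.7
```

Emit:
{"fn": "play_rows", "kwargs": {"targets": [0.4,0,0,0,0,0,0,0.4,0,0,0,0,0,0,0.4,0,0,0,0,0,0,0.4,0,0,0,0,0,0,0.4,0,0,0,0,0,0,0.4,0,0,0,0,0,0,0.4,0,0,0,0,0,0,0.4,0,0,0,0,0,0]}}

```text
time: 5.37
tcp_pos: [0.6898, -0.0874, 0.2565]
orientation: [0.951, -0.077, -0.298, -0.031]
ft_force: [-0.1, -0.3, -0.6]
width: 0.0586
grasp_force: 43.7
```

Run:
```python
from h import *
s=get_state();print(s["width"],s["joints"],s["ft_force"]); go(tcp_at(.09),RT)
a=get_image("scene")[165:265,200:340];b=get_image("top")[90:240,230:390]
cv2.imwrite("pics/c4.png",cv2.hconcat([cv2.resize(a,(420,300),interpolation=2),cv2.resize(b,(320,300),interpolation=2)]))
```

```text
0.05863928663212181 [-0.2242  0.5915  1.0155 -0.0273  2.1433  1.5002] [-0.0891 -0.2854 -0.6087]
shift [ 0.0062 -0.0085  0.0788] turn [-0.0026 -0.0008  0.0072] tcp [ 0.6898 -0.0874  0.2565]
```

View pics/c4.png

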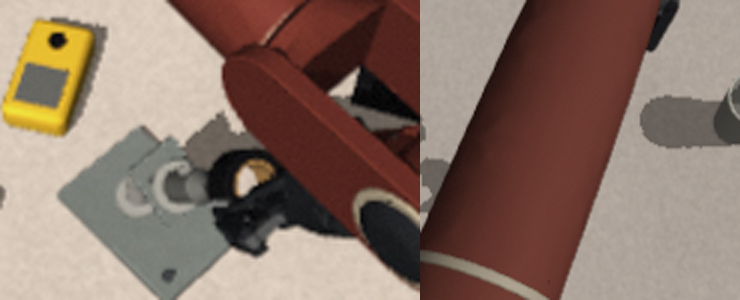

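The roll is held above the nose (scene crop 250,180) and roughly in line with the spindle. The arm hides the top view, so I'll go down the axis by feel.

Emit:
{"fn": "play_rows", "kwargs": {"targets": [0.4,0.006,-0.0085,0.02,-0.0026,-0.0008,0.0072,0.4,0.006,-0.0085,0.04,-0.0026,-0.0008,0.0072,0.4,0.006,-0.0085,0.06,-0.0026,-0.0008,0.0072,0.4,0.006,-0.0085,0.079,-0.0026,-0.0008,0.0072,0.4,0.006,-0.0085,0.079,-0.0026,-0.0008,0.0072,0.4,0.006,-0.0085,0.079,-0.0026,-0.0008,0.0072,0.4,0.006,-0.0085,0.079,-0.0026,-0.0008,0.0072,0.4,0.006,-0.0085,0.079,-0.0026,-0.0008,0.0072]}}

```text
time: 6.13
tcp_pos: [0.6678, -0.0775, 0.2148]
orientation: [0.95, -0.083, -0.3, -0.026]
ft_force: [0.2, -0.5, -1.6]
width: 0.0589
grasp_force: 43.7
```

```bash
cat >> h.py <<'E'
def st():
    s=get_state(); Rt=R.from_quat(s["orientation"]); p=s["tcp_pos"]
    print("F tool",Rt.inv().apply(s["ft_force"]),"M tool",Rt.inv().apply(s["moment"]),"d",((p-N)@zb+.066-.0225)*1000,"tool-xy mm from axis",RT.inv().apply(p-N)[:2]*1000,"rot deg",np.degrees((RT.inv()*Rt).as_rotvec()),"w",s["width"],s["time"])
E
python3 - <<'E'
from h import *
st(); go(tcp_at(.07),RT)
a=get_image("scene")[195:255,235:315]
cv2.imwrite("pics/c5.png",cv2.resize(a,(640,480),interpolation=2))
ax=lambda d:N+(d-.066)*zb
print(proj("scene",[ax(.066),ax(.0),ax(.124)]))
E
```

```text
F tool [1.1572 0.4374 1.1114] M tool [0.005  0.3173 0.0282] d 89.65119712090718 tool-xy mm from axis [ 1.0101 -0.5611] rot deg [-0.0254 -0.0426 -0.028 ] w 0.058926290998850744 6.1333
shift [-0.0017  0.0009  0.0328] turn [0.0002 0.0004 0.0002] tcp [ 0.6678 -0.0775  0.2148]
[[268.31   226.5546]
 [257.8905 226.655 ]
 [278.5603 226.4558]]
```

View pics/c5.png

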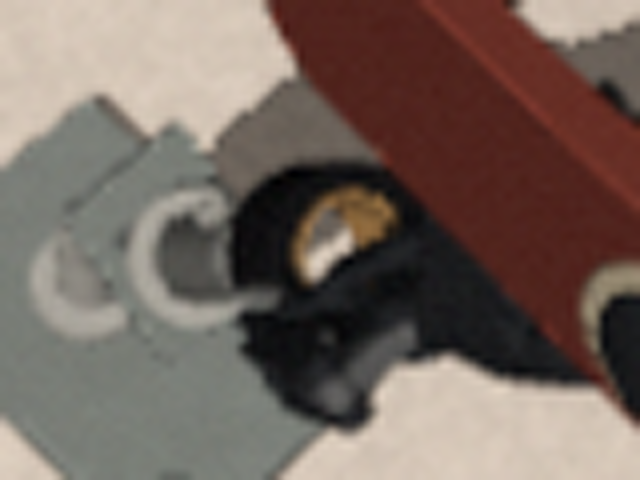

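Emit:
{"fn": "play_rows", "kwargs": {"targets": [0.4,-0.0017,0.001,0.005,0,0,0,0.4,-0.0017,0.001,0.01,0,0,0,0.4,-0.0017,0.001,0.015,0,0,0,0.4,-0.0017,0.001,0.02,0,0,0,0.4,-0.0017,0.001,0.025,0,0,0,0.4,-0.0017,0.001,0.03,0,0,0,0.4,-0.0017,0.001,0.035,0,0,0,0.4,-0.0017,0.001,0.035,0,0,0]}}

```text
time: 6.85
tcp_pos: [0.6538, -0.0757, 0.1968]
orientation: [0.95, -0.083, -0.301, -0.026]
ft_force: [-0.9, 0.4, -0.8]
width: 0.0587
grasp_force: 43.7
```

```bash
python3 -c "
from h import *
st()"
```

```text
F tool [-0.3274 -0.2018  1.1621] M tool [0.0036 0.3244 0.0468] d 66.81522113557767 tool-xy mm from axis [-0.126   0.1178] rot deg [-0.015  -0.1968 -0.0378] w 0.0586830793394401 6.85
```

Emit:
{"fn": "play_rows", "kwargs": {"targets": [0.4,0,0,0.0025,0,0,0,0.4,0,0,0.005,0,0,0,0.4,0,0,0.0075,0,0,0,0.4,0,0,0.01,0,0,0,0.4,0,0,0.0125,0,0,0,0.4,0,0,0.0125,0,0,0,0.4,0,0,0.0125,0,0,0,0.4,0,0,0.0125,0,0,0]}}

```text
time: 7.52
tcp_pos: [0.6502, -0.0751, 0.1914]
orientation: [0.95, -0.083, -0.301, -0.026]
ft_force: [0.4, -0.2, -0.4]
width: 0.0587
grasp_force: 43.7
```

```bash
python3 -c "
from h import *
st()"
```

```text
F tool [0.566  0.139  0.0983] M tool [ 0.0079  0.3731 -0.0129] d 60.3300009211948 tool-xy mm from axis [-0.1093  0.1791] rot deg [-0.0177 -0.1173 -0.0315] w 0.058740478002427876 7.5167
```

Emit:
{"fn": "play_rows", "kwargs": {"targets": [0.4,0,0,0.002,0,0,0,0.4,0,0,0.004,0,0,0,0.4,0,0,0.006,0,0,0,0.4,0,0,0.007,0,0,0,0.4,0,0,0.007,0,0,0,0.4,0,0,0.007,0,0,0,0.4,0,0,0.007,0,0,0,0.4,0,0,0.007,0,0,0]}}

```text
time: 8.18
tcp_pos: [0.6478, -0.0747, 0.188]
orientation: [0.95, -0.083, -0.301, -0.026]
ft_force: [0.0, 0.6, -1.0]
width: 0.0588
grasp_force: 43.7
```

```bash
python3 -c "
from h import *
st()"
```

```text
F tool [ 0.47   -0.6019  0.8311] M tool [0.0512 0.2906 0.036 ] d 56.15031045645764 tool-xy mm from axis [-0.1314  0.156 ] rot deg [-0.0191 -0.116  -0.0338] w 0.058772864483416065 8.1833
```

Emit:
{"fn": "play_rows", "kwargs": {"targets": [0.4,0,0,0.001,0,0,0,0.4,0,0,0.002,0,0,0,0.4,0,0,0.003,0,0,0,0.4,0,0,0.004,0,0,0,0.4,0,0,0.004,0,0,0,0.4,0,0,0.004,0,0,0,0.4,0,0,0.004,0,0,0,0.4,0,0,0.004,0,0,0]}}

```text
time: 8.85
tcp_pos: [0.6464, -0.0745, 0.186]
orientation: [0.95, -0.083, -0.301, -0.026]
ft_force: [-0.2, 0.5, -0.8]
width: 0.0586
grasp_force: 43.7
```

```bash
python3 -c "
from h import *
st()"
```

```text
F tool [ 0.2054 -0.4721  0.8044] M tool [-0.0279  0.3671  0.0489] d 53.69926232688122 tool-xy mm from axis [-0.1278  0.1819] rot deg [-0.0157 -0.121  -0.0325] w 0.05859688077015792 8.85
```

Emit:
{"fn": "play_rows", "kwargs": {"targets": [0.4,0,0,0.001,0,0,0,0.4,0,0,0.002,0,0,0,0.4,0,0,0.003,0,0,0,0.4,0,0,0.004,0,0,0,0.4,0,0,0.004,0,0,0,0.4,0,0,0.004,0,0,0,0.4,0,0,0.004,0,0,0,0.4,0,0,0.004,0,0,0]}}

```text
time: 9.52
tcp_pos: [0.6451, -0.0742, 0.1841]
orientation: [0.95, -0.083, -0.301, -0.026]
ft_force: [0.5, -0.0, -0.1]
width: 0.0587
grasp_force: 43.7
```

```bash
python3 -c "
from h import *
st()"
```

```text
F tool [ 0.4586 -0.0771 -0.2308] M tool [ 0.0235  0.3364 -0.0225] d 51.295494194267526 tool-xy mm from axis [-0.1381  0.1513] rot deg [-0.0152 -0.1215 -0.0353] w 0.05870047732778021 9.5167
```

Emit:
{"fn": "play_rows", "kwargs": {"targets": [0.4,0,0,0.001,0,0,0,0.4,0,0,0.002,0,0,0,0.4,0,0,0.003,0,0,0,0.4,0,0,0.004,0,0,0,0.4,0,0,0.004,0,0,0,0.4,0,0,0.004,0,0,0,0.4,0,0,0.004,0,0,0,0.4,0,0,0.004,0,0,0]}}

```text
time: 10.18
tcp_pos: [0.6437, -0.074, 0.1821]
orientation: [0.95, -0.083, -0.301, -0.026]
ft_force: [0.5, 0.1, -0.9]
width: 0.0586
grasp_force: 43.7
```

```bash
python3 -c "
from h import *
st()"
```

```text
F tool [ 0.8913 -0.1604  0.4235] M tool [-0.0205  0.3523  0.0128] d 48.91005766638274 tool-xy mm from axis [-0.1317  0.1542] rot deg [-0.0178 -0.1191 -0.0338] w 0.05864250118904403 10.1833
```

Emit:
{"fn": "play_rows", "kwargs": {"targets": [0.4,0,0,0.001,0,0,0,0.4,0,0,0.002,0,0,0,0.4,0,0,0.003,0,0,0,0.4,0,0,0.004,0,0,0,0.4,0,0,0.004,0,0,0,0.4,0,0,0.004,0,0,0,0.4,0,0,0.004,0,0,0,0.4,0,0,0.004,0,0,0]}}

```text
time: 10.85
tcp_pos: [0.6423, -0.0737, 0.1803]
orientation: [0.95, -0.083, -0.301, -0.026]
ft_force: [-0.3, -0.0, 1.9]
width: 0.0586
grasp_force: 43.8
```

```bash
python3 -c "
from h import *
st()"
```

```text
F tool [-1.3052  0.0867 -1.3454] M tool [ 0.0032  0.0136 -0.0112] d 46.64628295580852 tool-xy mm from axis [-0.2547  0.1646] rot deg [-0.0176 -0.1234 -0.0327] w 0.05856317479379112 10.85
```

Emit:
{"fn": "play_rows", "kwargs": {"targets": [0.4,0,0,0.001,0,0,0,0.4,0,0,0.002,0,0,0,0.4,0,0,0.003,0,0,0,0.4,0,0,0.003,0,0,0,0.4,0,0,0.003,0,0,0,0.4,0,0,0.003,0,0,0,0.4,0,0,0.003,0,0,0,0.4,0,0,0.003,0,0,0]}}

```text
time: 11.52
tcp_pos: [0.6413, -0.0735, 0.1787]
orientation: [0.95, -0.083, -0.301, -0.026]
ft_force: [-0.2, -0.7, 2.7]
width: 0.0588
grasp_force: 43.9
```

```bash
python3 -c "
from h import *
st()"
```

```text
F tool [-1.6278  0.6908 -2.1415] M tool [-0.0358 -0.0579 -0.0446] d 44.66661123464045 tool-xy mm from axis [-0.1854  0.1448] rot deg [-0.0191 -0.1325 -0.0338] w 0.058767226038877754 11.5167
```

Contact: about 2 N toward tool −x (the catch side), which is either the ramp or the taper. I'll ease that way and continue.

Emit:
{"fn": "play_rows", "kwargs": {"targets": [0.4,-0.0005,0,0,0,0,0,0.4,-0.001,0,0,0,0,0,0.4,-0.0015,0,0,0,0,0,0.4,-0.0015,0,0,0,0,0,0.4,-0.0015,0,0,0,0,0,0.4,-0.0015,0,0,0,0,0,0.4,-0.0015,0,0,0,0,0,0.4,-0.0015,0,0,0,0,0]}}

```text
time: 12.18
tcp_pos: [0.6407, -0.0735, 0.179]
orientation: [0.95, -0.083, -0.3, -0.026]
ft_force: [1.9, -0.5, 1.4]
width: 0.0586
grasp_force: 43.9
```

```bash
python3 -c "
from h import *
st()"
```

```text
F tool [ 0.8003  0.1731 -2.2126] M tool [-0.1079  0.422  -0.0441] d 44.662602916193 tool-xy mm from axis [-0.8591  0.2315] rot deg [-0.0217 -0.0955 -0.0287] w 0.05861609903332752 12.1833
```

Emit:
{"fn": "play_rows", "kwargs": {"targets": [0.4,0,0,0.001,0,0,0,0.4,0,0,0.002,0,0,0,0.4,0,0,0.003,0,0,0,0.4,0,0,0.003,0,0,0,0.4,0,0,0.003,0,0,0,0.4,0,0,0.003,0,0,0,0.4,0,0,0.003,0,0,0,0.4,0,0,0.003,0,0,0]}}

```text
time: 12.85
tcp_pos: [0.6397, -0.0734, 0.1779]
orientation: [0.95, -0.083, -0.3, -0.026]
ft_force: [3.2, -2.1, 2.2]
width: 0.0588
grasp_force: 44.1
```

```bash
python3 -c "
from h import *
st()"
```

```text
F tool [ 1.6633  1.5053 -3.8295] M tool [-0.3197  0.4969 -0.0372] d 43.11943687752736 tool-xy mm from axis [-1.0232  0.2592] rot deg [-0.0221 -0.0913 -0.0255] w 0.0588095688045884 12.85
```

Emit:
{"fn": "play_rows", "kwargs": {"targets": [0.4,0.0005,0.0005,0,0,0,0,0.4,0.0005,0.001,0,0,0,0,0.4,0.0005,0.0015,0,0,0,0,0.4,0.0005,0.0015,0,0,0,0,0.4,0.0005,0.0015,0,0,0,0,0.4,0.0005,0.0015,0,0,0,0,0.4,0.0005,0.0015,0,0,0,0,0.4,0.0005,0.0015,0,0,0,0]}}

```text
time: 13.52
tcp_pos: [0.6396, -0.0739, 0.1775]
orientation: [0.95, -0.083, -0.301, -0.026]
ft_force: [2.7, 1.4, 2.9]
width: 0.059
grasp_force: 44.1
```

```bash
python3 -c "
from h import *
st()"
```

```text
F tool [ 0.3236 -1.8108 -3.7336] M tool [0.335  0.2946 0.0786] d 42.845604423223875 tool-xy mm from axis [-0.8239  0.7818] rot deg [ 0.0041 -0.1357 -0.0545] w 0.059017397136566625 13.5167
```

Emit:
{"fn": "play_rows", "kwargs": {"targets": [0.4,0,0,0.001,0,0,0,0.4,0,0,0.002,0,0,0,0.4,0,0,0.003,0,0,0,0.4,0,0,0.003,0,0,0,0.4,0,0,0.003,0,0,0,0.4,0,0,0.003,0,0,0,0.4,0,0,0.003,0,0,0,0.4,0,0,0.003,0,0,0]}}

```text
time: 14.18
tcp_pos: [0.638, -0.0739, 0.1751]
orientation: [0.949, -0.083, -0.302, -0.026]
ft_force: [-1.5, 2.3, -1.8]
width: 0.0589
grasp_force: 43.6
```

```bash
python3 -c "
from h import *
st()"
```

```text
F tool [-0.4728 -2.      2.5437] M tool [0.2802 0.2508 0.0185] d 39.94065835293051 tool-xy mm from axis [-0.7486  1.0365] rot deg [-0.0142 -0.2449 -0.0354] w 0.05888900049412866 14.1833
```

Emit:
{"fn": "play_rows", "kwargs": {"targets": [0.4,-0.0003,-0.0005,0,0,0,0,0.4,-0.0003,-0.0008,0,0,0,0,0.4,-0.0003,-0.0008,0,0,0,0,0.4,-0.0003,-0.0008,0.001,0,0,0,0.4,-0.0003,-0.0008,0.002,0,0,0,0.4,-0.0003,-0.0008,0.003,0,0,0,0.4,-0.0003,-0.0008,0.003,0,0,0,0.4,-0.0003,-0.0008,0.003,0,0,0]}}

```text
time: 14.85
tcp_pos: [0.6378, -0.0735, 0.1751]
orientation: [0.95, -0.083, -0.3, -0.026]
ft_force: [0.2, -1.1, 0.0]
width: 0.0585
grasp_force: 43.8
```

```bash
python3 -c "
from h import *
st()"
```

```text
F tool [ 0.2833  1.0499 -0.215 ] M tool [0.0856 0.3716 0.0079] d 39.76116365580371 tool-xy mm from axis [-0.9141  0.6721] rot deg [-0.024  -0.0649 -0.0262] w 0.0585359351649589 14.85
```

Emit:
{"fn": "play_rows", "kwargs": {"targets": [0.4,0,0,0.001,0,0,0,0.4,0,0,0.002,0,0,0,0.4,0,0,0.003,0,0,0,0.4,0,0,0.004,0,0,0,0.4,0,0,0.004,0,0,0,0.4,0,0,0.004,0,0,0,0.4,0,0,0.004,0,0,0,0.4,0,0,0.004,0,0,0]}}

```text
time: 15.52
tcp_pos: [0.6361, -0.0731, 0.1725]
orientation: [0.95, -0.083, -0.301, -0.026]
ft_force: [0.7, -0.0, -0.0]
width: 0.0591
grasp_force: 43.8
```

```bash
python3 -c "
from h import *
st()"
```

```text
F tool [ 0.5601 -0.0853 -0.3674] M tool [-0.0063  0.4118 -0.0127] d 36.67342765268485 tool-xy mm from axis [-0.905   0.5931] rot deg [-0.0187 -0.141  -0.0327] w 0.05905952271123735 15.5167
```

Emit:
{"fn": "play_rows", "kwargs": {"targets": [0.4,0,0,0.001,0,0,0,0.4,0,0,0.002,0,0,0,0.4,0,0,0.003,0,0,0,0.4,0,0,0.004,0,0,0,0.4,0,0,0.005,0,0,0,0.4,0,0,0.006,0,0,0,0.4,0,0,0.007,0,0,0,0.4,0,0,0.007,0,0,0]}}

```text
time: 16.18
tcp_pos: [0.6337, -0.0726, 0.1691]
orientation: [0.95, -0.083, -0.301, -0.026]
ft_force: [1.3, 0.0, -0.1]
width: 0.0585
grasp_force: 43.8
```

```bash
python3 -c "
from h import *
st()"
```

```text
F tool [ 1.1523 -0.2523 -0.6361] M tool [0.0234 0.4817 0.0167] d 32.48223877252993 tool-xy mm from axis [-0.9371  0.5552] rot deg [-0.0168 -0.133  -0.0352] w 0.058474316209762914 16.1833
```

Emit:
{"fn": "play_rows", "kwargs": {"targets": [0.4,0,0,0.001,0,0,0,0.4,0,0,0.002,0,0,0,0.4,0,0,0.003,0,0,0,0.4,0,0,0.004,0,0,0,0.4,0,0,0.005,0,0,0,0.4,0,0,0.006,0,0,0,0.4,0,0,0.007,0,0,0,0.4,0,0,0.007,0,0,0]}}

```text
time: 16.85
tcp_pos: [0.6313, -0.0722, 0.1657]
orientation: [0.95, -0.083, -0.301, -0.026]
ft_force: [1.3, -0.3, 0.2]
width: 0.0585
grasp_force: 43.8
```

```bash
python3 -c "
from h import *
st()"
```

```text
F tool [ 0.9945  0.0324 -0.918 ] M tool [-0.008   0.4729 -0.0175] d 28.271068634608902 tool-xy mm from axis [-0.9373  0.5784] rot deg [-0.0166 -0.133  -0.035 ] w 0.0585154483139373 16.85
```

Emit:
{"fn": "play_rows", "kwargs": {"targets": [0.4,0,0,0.0015,0,0,0,0.4,0,0,0.003,0,0,0,0.4,0,0,0.0045,0,0,0,0.4,0,0,0.006,0,0,0,0.4,0,0,0.0075,0,0,0,0.4,0,0,0.009,0,0,0,0.4,0,0,0.01,0,0,0,0.4,0,0,0.01,0,0,0]}}

```text
time: 17.52
tcp_pos: [0.6279, -0.0716, 0.1607]
orientation: [0.95, -0.083, -0.301, -0.026]
ft_force: [0.6, -0.8, 0.2]
width: 0.0589
grasp_force: 43.8
```

```bash
python3 -c "
from h import *
st()"
```

```text
F tool [ 0.4388  0.6504 -0.5986] M tool [0.0222 0.5335 0.0476] d 22.242618930093585 tool-xy mm from axis [-0.9614  0.5539] rot deg [-0.0142 -0.1354 -0.0363] w 0.0588916872881861 17.5167
```

Emit:
{"fn": "play_rows", "kwargs": {"targets": [0.4,0,0,0.0015,0,0,0,0.4,0,0,0.003,0,0,0,0.4,0,0,0.0045,0,0,0,0.4,0,0,0.006,0,0,0,0.4,0,0,0.0075,0,0,0,0.4,0,0,0.009,0,0,0,0.4,0,0,0.01,0,0,0,0.4,0,0,0.01,0,0,0]}}

```text
time: 18.18
tcp_pos: [0.6245, -0.071, 0.1558]
orientation: [0.95, -0.083, -0.301, -0.026]
ft_force: [1.9, -0.0, -1.2]
width: 0.0584
grasp_force: 43.8
```

```bash
python3 -c "
from h import *
st()"
```

```text
F tool [ 2.2133 -0.2881 -0.1343] M tool [0.0812 0.5846 0.0488] d 16.21776242489422 tool-xy mm from axis [-0.9629  0.5772] rot deg [-0.0133 -0.136  -0.0363] w 0.058426963169844845 18.1833
```

Emit:
{"fn": "play_rows", "kwargs": {"targets": [0.4,0.0005,0,0.0015,0,0,0,0.4,0.0005,0,0.003,0,0,0,0.4,0.0005,0,0.0045,0,0,0,0.4,0.0005,0,0.006,0,0,0,0.4,0.0005,0,0.0075,0,0,0,0.4,0.0005,0,0.009,0,0,0,0.4,0.0005,0,0.01,0,0,0,0.4,0.0005,0,0.01,0,0,0]}}

```text
time: 18.85
tcp_pos: [0.6212, -0.0704, 0.1508]
orientation: [0.95, -0.083, -0.301, -0.026]
ft_force: [-0.2, 0.4, 0.9]
width: 0.0585
grasp_force: 43.8
```

```bash
python3 -c "
from h import *
st()"
```

```text
F tool [-0.7551 -0.369  -0.5322] M tool [0.1099 0.1571 0.0144] d 10.160545330074337 tool-xy mm from axis [-0.8477  0.5775] rot deg [-0.0134 -0.1712 -0.0357] w 0.058480789554407005 18.85
```

Emit:
{"fn": "play_rows", "kwargs": {"targets": [0.4,0,0,0.001,0,0,0,0.4,0,0,0.002,0,0,0,0.4,0,0,0.003,0,0,0,0.4,0,0,0.004,0,0,0,0.4,0,0,0.004,0,0,0,0.4,0,0,0.004,0,0,0,0.4,0,0,0.004,0,0,0,0.4,0,0,0.004,0,0,0]}}

```text
time: 19.52
tcp_pos: [0.6199, -0.0702, 0.1489]
orientation: [0.95, -0.083, -0.301, -0.026]
ft_force: [-1.8, 0.6, 1.3]
width: 0.0586
grasp_force: 43.8
```

```bash
python3 -c "
from h import *
st()"
```

```text
F tool [-2.3132 -0.2831 -0.0076] M tool [0.093  0.0214 0.0166] d 7.866118026549483 tool-xy mm from axis [-0.7769  0.5928] rot deg [-0.0153 -0.1581 -0.0335] w 0.05860050617216621 19.5167
```

Emit:
{"fn": "play_rows", "kwargs": {"targets": [0.4,-0.0003,0,0.001,0,0,0,0.4,-0.0003,0,0.002,0,0,0,0.4,-0.0003,0,0.003,0,0,0,0.4,-0.0003,0,0.004,0,0,0,0.4,-0.0003,0,0.004,0,0,0,0.4,-0.0003,0,0.004,0,0,0,0.4,-0.0003,0,0.004,0,0,0,0.4,-0.0003,0,0.004,0,0,0]}}

```text
time: 20.18
tcp_pos: [0.6186, -0.07, 0.147]
orientation: [0.95, -0.083, -0.301, -0.026]
ft_force: [-0.9, 0.8, 1.3]
width: 0.0588
grasp_force: 43.8
```

```bash
python3 -c "
from h import *
st()"
```

```text
F tool [-1.5689 -0.6487 -0.4966] M tool [0.1578 0.1472 0.0015] d 5.597895672722203 tool-xy mm from axis [-0.8313  0.5767] rot deg [-0.0158 -0.1217 -0.0351] w 0.058794111761551006 20.1833
```

Emit:
{"fn": "play_rows", "kwargs": {"targets": [0.4,0,0,0.001,0,0,0,0.4,0,0,0.002,0,0,0,0.4,0,0,0.003,0,0,0,0.4,0,0,0.003,0,0,0,0.4,0,0,0.003,0,0,0,0.4,0,0,0.003,0,0,0,0.4,0,0,0.003,0,0,0,0.4,0,0,0.003,0,0,0]}}

```text
time: 20.85
tcp_pos: [0.6175, -0.0698, 0.1453]
orientation: [0.95, -0.083, -0.301, -0.026]
ft_force: [0.5, 0.5, 0.3]
width: 0.059
grasp_force: 43.8
```

```bash
python3 -c "
from h import *
st()"
```

```text
F tool [ 0.2032 -0.5386 -0.4873] M tool [ 0.1957  0.3143 -0.0774] d 3.5842094536146645 tool-xy mm from axis [-0.7659  0.6052] rot deg [-0.0152 -0.1317 -0.0343] w 0.05904692022110324 20.85
```

Emit:
{"fn": "play_rows", "kwargs": {"targets": [0.4,0,0,0.001,0,0,0,0.4,0,0,0.002,0,0,0,0.4,0,0,0.003,0,0,0,0.4,0,0,0.003,0,0,0,0.4,0,0,0.003,0,0,0,0.4,0,0,0.003,0,0,0,0.4,0,0,0.003,0,0,0,0.4,0,0,0.003,0,0,0]}}

```text
time: 21.52
tcp_pos: [0.6167, -0.0697, 0.1442]
orientation: [0.95, -0.083, -0.3, -0.026]
ft_force: [2.5, 1.0, 1.7]
width: 0.0589
grasp_force: 43.9
```

```bash
python3 -c "
from h import *
st()"
```

```text
F tool [ 0.8861 -1.4568 -2.697 ] M tool [ 0.1408  0.4733 -0.0501] d 2.2032917264217797 tool-xy mm from axis [-0.8224  0.5973] rot deg [-0.0163 -0.0997 -0.0309] w 0.058901673107294 21.5167
```

Emit:
{"fn": "play_rows", "kwargs": {"targets": [0.4,0,0,0.001,0,0,0,0.4,0,0,0.002,0,0,0,0.4,0,0,0.0025,0,0,0,0.4,0,0,0.0025,0,0,0,0.4,0,0,0.0025,0,0,0,0.4,0,0,0.0025,0,0,0,0.4,0,0,0.0025,0,0,0,0.4,0,0,0.0025,0,0,0]}}

```text
time: 22.18
tcp_pos: [0.6158, -0.0695, 0.1429]
orientation: [0.95, -0.083, -0.3, -0.026]
ft_force: [2.8, -0.7, 0.9]
width: 0.0586
grasp_force: 44.0
```

```bash
python3 -c "
from h import *
st()"
```

```text
F tool [ 1.8407  0.1655 -2.4376] M tool [ 0.2657  0.6332 -0.0554] d 0.5954622818117663 tool-xy mm from axis [-0.8358  0.5883] rot deg [-0.0158 -0.112  -0.0347] w 0.058609556112515296 22.1833
```

Plate contact at about d = 3. Now press in small steps.

Emit:
{"fn": "play_rows", "kwargs": {"targets": [0.4,0,0,0.001,0,0,0,0.4,0,0,0.002,0,0,0,0.4,0,0,0.002,0,0,0,0.4,0,0,0.002,0,0,0,0.4,0,0,0.002,0,0,0,0.4,0,0,0.002,0,0,0,0.4,0,0,0.002,0,0,0,0.4,0,0,0.002,0,0,0]}}

```text
time: 22.85
tcp_pos: [0.6151, -0.0694, 0.142]
orientation: [0.95, -0.083, -0.3, -0.026]
ft_force: [4.3, -0.7, 1.9]
width: 0.0587
grasp_force: 44.1
```

```bash
python3 -c "
from h import *
st()"
```

```text
F tool [ 2.5063 -0.0956 -4.0381] M tool [0.2226 0.6362 0.043 ] d -0.5638760150590214 tool-xy mm from axis [-0.8553  0.5807] rot deg [-0.0156 -0.1104 -0.0354] w 0.058672622750624875 22.85
```

Emit:
{"fn": "play_rows", "kwargs": {"targets": [0.4,0,0,0.001,0,0,0,0.4,0,0,0.002,0,0,0,0.4,0,0,0.002,0,0,0,0.4,0,0,0.002,0,0,0,0.4,0,0,0.002,0,0,0,0.4,0,0,0.002,0,0,0,0.4,0,0,0.002,0,0,0,0.4,0,0,0.002,0,0,0]}}

```text
time: 23.52
tcp_pos: [0.6151, -0.0694, 0.1419]
orientation: [0.95, -0.083, -0.3, -0.026]
ft_force: [6.1, 0.1, 3.3]
width: 0.0587
grasp_force: 44.3
```

```bash
python3 -c "
from h import *
st()"
```

```text
F tool [ 2.9609 -1.1597 -6.1312] M tool [ 0.3258  0.7037 -0.0524] d -0.6670085982846269 tool-xy mm from axis [-0.8558  0.6061] rot deg [-0.0132 -0.0069 -0.0326] w 0.05870445093898018 23.5167
```

Emit:
{"fn": "play_rows", "kwargs": {"targets": [0.4,0.0004,0,0,0,0,0,0.4,0.0008,0,0,0,0,0,0.4,0.0008,0,0,0,0,0,0.4,0.0008,0,0,0,0,0,0.4,0.0008,0,0,0,0,0,0.4,0.0008,0,0,0,0,0,0.4,0.0008,0,0,0,0,0,0.4,0.0008,0,0,0,0,0]}}

```text
time: 24.18
tcp_pos: [0.6151, -0.0694, 0.1419]
orientation: [0.95, -0.083, -0.3, -0.026]
ft_force: [4.6, 0.4, 5.1]
width: 0.0586
grasp_force: 44.4
```

Run:
```python
from h import *
st()
a=get_image("scene")[195:255,220:300]
cv2.imwrite("pics/c6.png",cv2.resize(a,(640,480),interpolation=2))
```

```text
F tool [ 0.772  -1.1468 -6.7214] M tool [0.29   0.3681 0.0031] d -0.6886367722814188 tool-xy mm from axis [-0.7811  0.6153] rot deg [-0.018  -0.0781 -0.0303] w 0.05859524830987416 24.1833
```

View pics/c6.png

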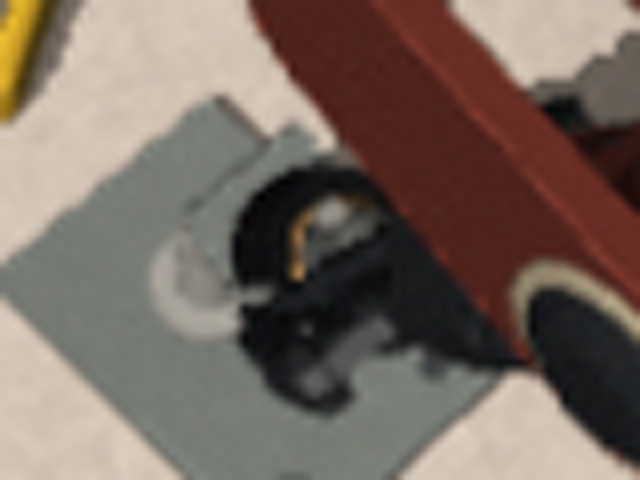

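Axial motion has stopped at about 7 N, and the sideways catch force vanished between d = 5.6 and 2.2. That suggests the plate has bottomed out and the catch has snapped. I'll back off gently to test whether the catch holds.

Emit:
{"fn": "play_rows", "kwargs": {"targets": [0.4,0,0,-0.001,0,0,0,0.4,0,0,-0.002,0,0,0,0.4,0,0,-0.003,0,0,0,0.4,0,0,-0.004,0,0,0,0.4,0,0,-0.005,0,0,0,0.4,0,0,-0.005,0,0,0,0.4,0,0,-0.005,0,0,0,0.4,0,0,-0.005,0,0,0]}}

```text
time: 24.9
tcp_pos: [0.6162, -0.0697, 0.143]
orientation: [0.95, -0.083, -0.301, -0.026]
ft_force: [1.0, -0.0, 3.6]
width: 0.0585
grasp_force: 44.0
```

```bash
python3 -c "
from h import *
st()"
```

```text
F tool [-1.2924 -0.1317 -3.5049] M tool [ 0.084   0.1458 -0.0069] d 0.8950895066397735 tool-xy mm from axis [-0.5128  0.6786] rot deg [-0.027  -0.1699 -0.0257] w 0.05851542939301863 24.9
```

Emit:
{"fn": "play_rows", "kwargs": {"targets": [0.4,0,0,-0.001,0,0,0,0.4,0,0,-0.002,0,0,0,0.4,0,0,-0.003,0,0,0,0.4,0,0,-0.003,0,0,0,0.4,0,0,-0.003,0,0,0,0.4,0,0,-0.003,0,0,0,0.4,0,0,-0.003,0,0,0,0.4,0,0,-0.003,0,0,0]}}

```text
time: 25.57
tcp_pos: [0.6174, -0.0699, 0.1445]
orientation: [0.95, -0.083, -0.301, -0.026]
ft_force: [0.9, -0.6, 3.0]
width: 0.0586
grasp_force: 44.0
```

```bash
python3 -c "
from h import *
st()"
```

```text
F tool [-0.9122  0.4046 -3.0406] M tool [-0.0529  0.2191 -0.0033] d 2.860828421093954 tool-xy mm from axis [-0.4093  0.6739] rot deg [-0.0241 -0.1326 -0.0261] w 0.058637306949942035 25.5667
```

Emit:
{"fn": "play_rows", "kwargs": {"targets": [0.4,0,0,-0.001,0,0,0,0.4,0,0,-0.002,0,0,0,0.4,0,0,-0.002,0,0,0,0.4,0,0,-0.002,0,0,0,0.4,0,0,-0.002,0,0,0,0.4,0,0,-0.002,0,0,0,0.4,0,0,-0.002,0,0,0,0.4,0,0,-0.002,0,0,0]}}

```text
time: 26.23
tcp_pos: [0.6179, -0.0699, 0.1452]
orientation: [0.95, -0.083, -0.301, -0.026]
ft_force: [-0.6, -0.9, -2.1]
width: 0.0586
grasp_force: 43.6
```

```bash
python3 -c "
from h import *
st()"
```

```text
F tool [0.9092 1.0171 1.9551] M tool [-0.0973  0.3923  0.0025] d 3.690552125508881 tool-xy mm from axis [-0.3414  0.5947] rot deg [-0.0179 -0.1574 -0.0337] w 0.05859106744290802 26.2333
```

Emit:
{"fn": "play_rows", "kwargs": {"targets": [0.4,0,0,-0.001,0,0,0,0.4,0,0,-0.0015,0,0,0,0.4,0,0,-0.0015,0,0,0,0.4,0,0,-0.0015,0,0,0,0.4,0,0,-0.0015,0,0,0,0.4,0,0,-0.0015,0,0,0,0.4,0,0,-0.0015,0,0,0,0.4,0,0,-0.0015,0,0,0]}}

```text
time: 26.9
tcp_pos: [0.6183, -0.0699, 0.1456]
orientation: [0.95, -0.083, -0.301, -0.026]
ft_force: [-4.1, 0.3, -7.7]
width: 0.0589
grasp_force: 44.6
```

```bash
python3 -c "
from h import *
st()"
```

```text
F tool [1.0709 0.4196 8.6331] M tool [-0.0873  0.607  -0.0003] d 4.280617329315492 tool-xy mm from axis [-0.2905  0.5959] rot deg [-0.0149 -0.1762 -0.0313] w 0.05888066710550055 26.9
```

The catch holds: the pull resistance jumped to 8.6 N. Relax, let go, then withdraw along the axis.

Emit:
{"fn": "play_rows", "kwargs": {"targets": [0.4,0,0,0.002,0,0,0,0.4,0,0,0.0025,0,0,0,0.45,0,0,0.0025,0,0,0,1,0,0,0.0025,0,0,0,1,0,0,0.0025,0,0,0,1,0,0,0.0025,0,0,0,1,0,0,0.0025,0,0,0,1,0,0,0.0025,0,0,0]}}

```text
time: 27.57
tcp_pos: [0.6182, -0.0699, 0.1459]
orientation: [0.95, -0.083, -0.3, -0.026]
ft_force: [0.0, -0.1, -0.1]
width: 0.0857
grasp_force: 0.0
```

Emit:
{"fn": "play_rows", "kwargs": {"targets": [1,0,0,0,0,0,0,1,0,0,-0.01,0,0,0,1,0,0,-0.02,0,0,0,1,0,0,-0.03,0,0,0,1,0,0,-0.05,0,0,0,1,0,0,-0.08,0,0,0,1,0,0,-0.11,0,0,0,1,0,0,-0.14,0,0,0]}}

```text
time: 28.23
tcp_pos: [0.6661, -0.0784, 0.2151]
orientation: [0.95, -0.083, -0.3, -0.026]
ft_force: [-0.4, -0.5, -0.6]
width: 0.0853
grasp_force: 0.0
```

Emit:
{"fn": "play_rows", "kwargs": {"targets": [1,0,0,-0.05,0,0,0,1,0,0,-0.1,0,0,0,1,0,-0.05,-0.12,0,0,0,1,0,0.1,-0.12,0,0,0,1,0,0.17,-0.12,0,0,0,1,0,0.23,-0.12,0,0,0,1,0,0.3,-0.12,0,0,0,1,0,0.3,-0.12,0,0,0]}}

```text
time: 28.9
tcp_pos: [0.6752, -0.2626, 0.2735]
orientation: [0.95, -0.083, -0.3, -0.026]
ft_force: [0.1, -0.1, -0.1]
width: 0.0858
grasp_force: 0.0
```

Run:
```python
from h import *
st()
a=get_image("scene")[190:265,215:305];b=get_image("top")[130:240,240:350]
cv2.imwrite("pics/c7.png",cv2.hconcat([cv2.resize(a,(420,350),interpolation=2),cv2.resize(b,(350,350),interpolation=2)]))
```

```text
F tool [0.1297 0.102  0.0148] M tool [ 0.0244  0.2704 -0.0001] d 160.3829735892763 tool-xy mm from axis [ -0.2982 180.4912] rot deg [-0.0447 -0.0759 -0.0564] w 0.08576741036978809 28.9
```

View pics/c7.png

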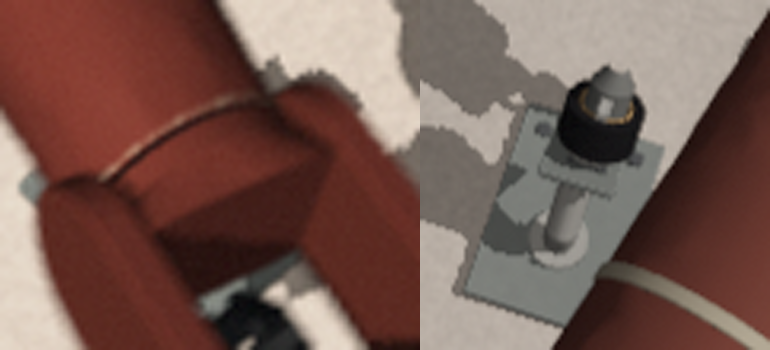

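In the top crop (600,120), the black roll sits at the foot of the spindle with the catch proud above its rim. The arm is clear of everything.

```bash
python3 -c "
from bench import *
print(hand_in())"
```

```text
the job is handed in; nothing more can be done
None
```

The black tape roll is on the spindle with the catch snapped over its rim (it held against a pull of about 8–9 N). The highest push reading was about 7 N, the arm is clear, and the job was handed in at about 29 s.

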